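# Back off a knurled chuck ring two turns and report it free

### The arm

A 6-joint arm with a two-finger parallel gripper is mounted at the origin on the work surface. World frame = base frame: x ahead of the robot, y to its left, z up, the work surface at z = 0. Lengths are in m, angles in degrees, forces in N, time in s.
With the tool pointing down it reaches from about 0.325 to 0.775 m from the base axis. Payload 5.5 kg.
Tool frame: the origin (TCP) lies at the centre of the arm's flange, where the gripper is bolted on; the fingertips stand 182 mm ahead of it and the grasp point (between the pads) lies 163 mm ahead of it; z points along the fingers, y is the direction in which the jaws open and shut (so a half turn about z gives the same grasp; the last joint's range is limited). The gripper opens to 88 mm and grips with 3 to 60 N. Pads are 20 mm wide; open, the fingers measure 115 mm over their backs; the gripper's body (75 mm by 178 mm) begins 61 mm behind the grasp point.
Start: joints at [-79.337, 5.22, 70.514, -0, 104.267, -3.249], TCP at [0.144, -0.582, 0.405] pointing down, gripper open.
Joint ranges: [-164.24, 164.24], [-49.07, 125.15], [9.68, 141.18], [-86.29, 266.29], [3.28, 154.24], [-151.56, 151.56]. Speed limits (degrees/s): [147.25, 147.25, 172.46, 180, 180, 180].

### API

Orientations are given as [roll, pitch, yaw] about the fixed x, y, z axes, in that order (R = Rz(yaw) Ry(pitch) Rx(roll)).
In Python, from station import r gives the robot as it stands. The module is installed in compiled form; this text tells all that it offers. Calls block until the motion is done:
- r.reach(position, orientation): joint-space move of the TCP to a pose.
- r.servo_line(position, rotation=None, speed=0.15): straight line of the TCP; rotation=None keeps the orientation; speed is the mean speed in m/s.
- r.move_joints(angles): joint-space move.
- r.let_go() and r.grab(squeeze=None): open the fingers fully, or close them until they stop; squeeze is the grip in N (None keeps the last).
- r.wait(seconds).
- r.inverse_kinematics(position, orientation): joint angles nearest the present ones, or None.
- r.sense(): the state.
- r.snapshot(name): name is "scene" or "side" or "wrist"; returns a dict with "frame" (420x560x3 uint8, red, green, blue), "fx", "fy", "cx", "cy" (pixels), "dist_coeffs" ([k1, k2, p1, p2, k3] as OpenCV has them; the pictures are not rectified), "R" (3x3) and "t" (3): a world point X has camera coordinates R X + t. Camera axes: x right, y down, z forward; pixel columns grow to the right and rows downward; lengths in m; the calibration is good to about 2 mm. A picture is of the moment at which its call begins. There is no depth.
A pose or a line that the arm cannot do raises r.IKError and nothing moves.
- r.hand_in(): hands the job in, once; it reports no verdict.
The state is a dict: "clock": time; "joints": joint angles; "joint_vel": joint speeds; "joint_torque": joint torques, N m; "tcp_pos": TCP position; "orientation": TCP orientation; "contact_force": force on the tool from outside, world axes, zero at the start; "torque": the same for the moment, N m; "opening": finger opening in m.
Only numpy, scipy, OpenCV 4.12 (cv2) and the standard library are available. Lean on these libraries where they do the work, as an engineer would, in place of code of your own. Each camera call takes 0.05 s, during which the arm holds its last target.

### The job

Loosen the welding chuck: with a fingertip, roll its knurled ring anticlockwise (seen from above) until the white stripe on the ring comes round to the yellow pointer for the second time, and leave it lined up there. Only then press the green button fully in and let it go. Do not press the red button, and leave the tube in the chuck and the other loose things where they are; nothing is to be lifted.

Things in the scene. Friction and masses are not known exactly. Their poses are not given: they have to be found in the camera images.
- chuck: Hand chuck fixed to the table, on a round blue base 180 mm across, 20 mm high. Origin: centre of its underside, on the table; z is the ring's axis. Its knurled ring is 124 mm across (too wide to grip), 92 mm inside, and spans heights 46 to 76 mm. Inside the ring all is lower than 69 mm but the tube in the middle. A spring lets the ring sink 4 mm when pressed from above: 4 N to start, then 2.5 N per mm.
- ring (a joint): Angle of the ring (rad), 0 = tight, grows anticlockwise seen from above. The stripe is at the pointer at 0, 2 pi (first time) and 4 pi = 12.57 (second time). Starts at 0.5 to 2.5; stops at 0 and 16. Friction 0.06 N m; stays where left; draws the jaws back 3 mm a turn. A shut fingertip pressed 2 mm down on its top edge, 55 mm off the axis, and led round the axis takes it along by friction.
- stripe (a point): Middle of the white stripe (16 mm wide, radial) on the ring's flat top edge, 55 mm from the axis, at crest height (76 mm); turns with the ring. 44 straight ridges, 4.5 mm wide and 2.5 mm deep, run up the rim and across this edge, from 48 to 62 mm off the axis.
- pointer (a point): Yellow pointer (24 x 12 mm) on the blue base, below and outside the ring: 78 mm from the axis along the chuck's +x, at height 23 mm.
- stub: Dark steel tube, 36 mm across and 46 mm high, standing loose in the chuck between its jaws. Origin: centre of its underside, 50 mm above the table; its top is at 96 mm. To be left there.
- green (a joint): Travel of the green push button (m): 0 out, 0.006 fully in (5 N), springs back.
- green_top (a point): Centre of the green button's top (32 mm across, height 62 mm), on a grey box 80 mm square and 40 mm high fixed to the table; it is pressed straight down.
- red (a joint): Travel of the red push button (m), 0 out, 0.006 fully in. Not to be pressed.
- red_top (a point): Centre of the red button's top, on a box of the same kind, on the other side of the chuck.
- spare_stub: Loose dark steel tube, 36 mm across, 60 mm high, standing on the table. Origin: centre of its underside. Bystander.
- flange: Loose steel flange plate 90 x 90 x 10 mm with a 36 mm hole. Origin: centre of its underside. Bystander.
- bench_brush: Loose wooden-handled brush 170 mm long, lying along its x. Bystander.
Not all that is in view belongs to the job. Leave any blue, brown or orange look-alike of the stub alone.

How it is judged (in metres and radians):
On the way, in this order (a step that is already met when the one before it is completed fails the run):
1. the stripe has passed the pointer the first time (ring beyond 2 pi) (value of joint ring above 6.4 rad), for 0.02 s.
2. the stripe is at the pointer the second time (4 pi within 0.3 rad) (value of joint ring between 12.266 and 12.866 rad and contact force between the fingers and chuck below 0.1 N), for 0.2 s.
3. the green button is pressed in (value of joint green above 0.0045 m), for 0.05 s.
At the end, for the whole second after the job is handed in: The ring stands still at 4 pi from tight within 0.3 rad (stripe at the pointer for the second time), the green button has been pressed and is out again, and the tube still stands in the chuck within 15 mm of its start (value of joint ring between 12.266 and 12.866 rad and value of joint green below 0.002 m and velocity of joint ring between -0.05 and 0.05 rad/s and distance of stub from where it was at the start of the episode below 0.015 m and linear speed of stub below 0.02 m/s and angle between stub's own z axis and vertical below 0.2 rad); the robot touches nothing.
It fails at once if the green button is pressed before the ring has reached its place (value of joint green above 0.003 m and (value of joint ring below 12.266 rad or value of joint ring above 12.866 rad)).
It fails at once if the red button is pressed (value of joint red above 0.003 m).
It fails at once if the tube in the chuck is lifted, tipped or moved over 15 mm (distance of stub from where it was at the start of the episode above 0.015 m or angle between stub's own z axis and vertical above 0.3 rad).
It fails at once if a loose bystander is moved over 30 mm (distance of any of spare_stub, flange, bench_brush from where it was at the start of the episode above 0.03 m).
It fails at once if the chuck is touched with the arm or the gripper's body instead of the fingers (contact force between the arm and chuck above 2 N).
It also fails if it takes over 72 s, if anything falls off the work surface, if the arm or the gripper's body presses on something with over 40 N, if the wrist force passes 120 N, or if a joint passes its speed limit or range.

## Working session

There is one attempt and no reset: what is moved stays moved. The work goes in short steps, each a Python script; the robot and the scene stay as the last script left them, time stands still between calls to the robot, and variables do not carry over. Pictures are saved under pics/ and viewed, and the job is handed in when it is done.

```bash
mkdir -p pics; ls
cat > h.py <<'E'
import numpy as np, cv2
from station import r
def snap(n,f):
    s=r.snapshot(n); cv2.imwrite('pics/'+f+'.png',s['frame'][:,:,::-1])
    np.savez('pics/'+f+'.npz',**{k:np.array(v) for k,v in s.items()}); return s
def load(f): return dict(np.load('pics/'+f+'.npz'))
def K(s): return np.array([[float(s['fx']),0,float(s['cx'])],[0,float(s['fy']),float(s['cy'])],[0,0,1]])
def ray(s,uv):
    p=cv2.undistortPoints(np.array([[uv]],float),K(s),np.array(s['dist_coeffs'],float))[0,0]
    R=np.array(s['R']);t=np.array(s['t']); o=-R.T@t; d=R.T@np.array([p[0],p[1],1]); return o,d/np.linalg.norm(d)
def plane(s,uv,z):
    o,d=ray(s,uv); return o+d*(z-o[2])/d[2]
def tri(obs):
    A=np.zeros((3,3));b=np.zeros(3)
    for s,uv in obs:
        o,d=ray(s,uv);P=np.eye(3)-np.outer(d,d);A+=P;b+=P@o
    x=np.linalg.solve(A,b); return x,[np.linalg.norm(np.cross(x-ray(s,uv)[0],ray(s,uv)[1])) for s,uv in obs]
def proj(s,X):
    return cv2.projectPoints(np.array(X,float).reshape(-1,3),cv2.Rodrigues(np.array(s['R']))[0],np.array(s['t'],float),K(s),np.array(s['dist_coeffs'],float))[0][:,0]
def mask(s,lo,hi):
    return cv2.inRange(cv2.cvtColor(s['frame'],cv2.COLOR_RGB2HSV),np.array(lo),np.array(hi))
def blobs(m,amin=30):
    n,l,st,c=cv2.connectedComponentsWithStats(m); return [(c[i].round(1).tolist(),st[i].tolist()) for i in range(1,n) if st[i,4]>=amin]
E
python3 - <<'E'
from h import *
for n in("scene","side","wrist"): 
    s=snap(n,n+'0'); print(n,-np.array(s['R']).T@s['t'])
print(r.sense())
E
```

```text
pics
scene [ 1.27602875 -0.25579332  0.72945073]
side [ 0.29808563 -0.61907804  0.79126871]
wrist [ 0.20674663 -0.56599191  0.3837726 ]
{'clock': 0.15, 'joints': array([-7.93370978e+01,  5.25297944e+00,  7.05660755e+01,  6.24414346e-04,
        1.04267604e+02, -3.24869825e+00]), 'joint_vel': array([ 0.09101239, -0.15674841, -0.16928066, -0.02316468, -0.1067316 ,
        0.04256576]), 'joint_torque': array([ 1.45696391e-03, -4.47045636e+01, -4.06908774e+01,  6.98957965e-02,
        2.74135976e-02, -1.30046838e-04]), 'tcp_pos': array([ 0.14426254, -0.58244372,  0.40376828]), 'orientation': array([-1.79913515e+02, -5.51538104e-03,  1.39117497e+01]), 'contact_force': array([0.19333129, 0.72449578, 0.2579054 ]), 'torque': array([-0.0594818 ,  0.03845652,  0.02130557]), 'opening': 0.08793936506443369}
```

View pics/scene0.png

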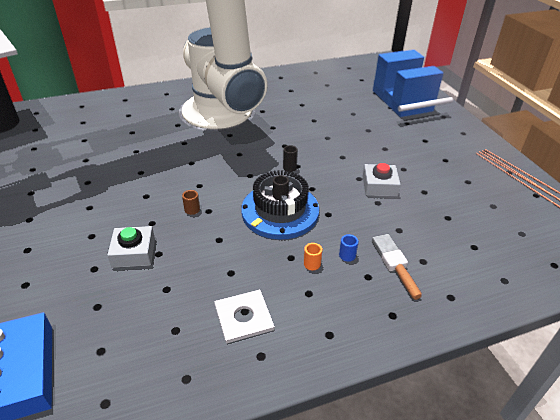

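View pics/side0.png

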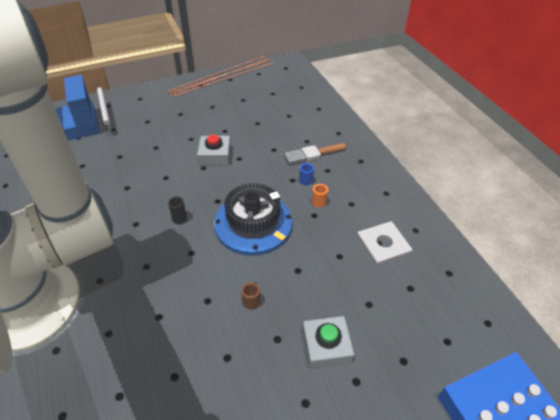

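View pics/wrist0.png

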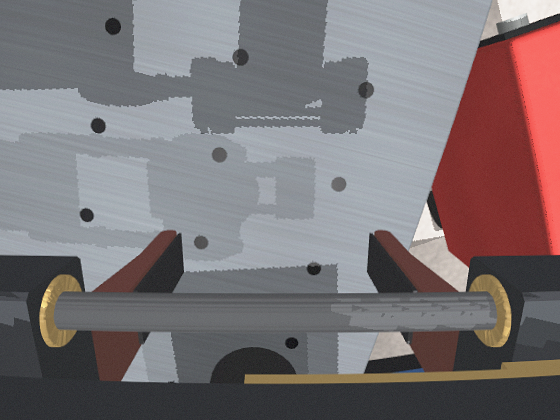

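The chuck is at scene (280,200) and side (253,215). The yellow pointer is at scene (257,223) / side (280,236) and the white stripe at scene (292,208) / side (275,195). The green button is at scene (128,234) / side (328,334), and the red one at scene (382,171) / side (213,142). Next I'll turn these into positions.

Run:
```python
from h import *
S={n:load(n+'0') for n in('scene','side')}
rng={'blue':((100,120,60),(125,255,255)),'yel':((20,120,120),(35,255,255)),'green':((50,120,60),(80,255,255)),'red':((0,150,100),(4,255,255)),'white':((0,0,190),(179,40,255))}
for n,s in S.items():
    for k,(lo,hi) in rng.items():
        print(n,k,[b for b in blobs(mask(s,lo,hi),12)][:14])
for n in S:
    f=S[n]['frame']; x,y=(225,130) if n=='scene' else (195,160)
    cv2.imwrite(f'pics/{n}_chuck.png',cv2.resize(f[y:y+115,x:x+115],None,fx=5,fy=5,interpolation=cv2.INTER_CUBIC)[:,:,::-1])
```

```text
scene blue [([405.6, 80.8], [373, 50, 70, 67, 3178]), ([280.5, 220.2], [242, 191, 77, 49, 1609]), ([348.2, 247.3], [339, 234, 20, 28, 426]), ([25.5, 366.8], [0, 313, 52, 107, 5015])]
scene yel [([256.6, 223.1], [252, 220, 10, 6, 12]), ([313.2, 247.5], [305, 243, 17, 12, 38])]
scene green [([10.0, 40.1], [0, 28, 19, 25, 31]), ([12.7, 69.6], [8, 57, 11, 26, 33]), ([20.6, 90.2], [18, 84, 6, 14, 18]), ([128.1, 233.8], [120, 227, 17, 14, 177])]
scene red [([89.3, 43.5], [53, 0, 71, 92, 4321]), ([450.1, 15.1], [433, 0, 34, 41, 779]), ([9.5, 79.8], [0, 57, 23, 45, 463]), ([383.2, 166.7], [377, 164, 13, 7, 52])]
scene white [([110.0, 0.2], [103, 0, 17, 2, 21]), ([313.5, 30.9], [207, 0, 192, 100, 8960]), ([420.1, 28.3], [404, 0, 34, 57, 1037]), ([156.6, 40.7], [109, 2, 105, 84, 5781]), ([4.9, 43.7], [0, 30, 16, 24, 202]), ([209.5, 52.5], [205, 50, 9, 6, 17]), ([205.2, 65.5], [203, 61, 6, 11, 26]), ([484.8, 63.0], [478, 60, 15, 8, 48]), ([528.6, 96.2], [490, 72, 70, 46, 152]), ([448.0, 88.5], [440, 81, 18, 16, 116]), ([204.9, 115.2], [179, 96, 62, 34, 892]), ([425.8, 102.6], [400, 97, 53, 12, 
[... 411 characters left out ...]
 238])]
side red [([499.9, 53.1], [406, 0, 154, 155, 14273]), ([212.6, 139.3], [207, 135, 12, 10, 83])]
side white [([11.6, 26.5], [0, 0, 30, 53, 1189]), ([367.5, 91.1], [314, 54, 124, 77, 3202]), ([102.0, 103.8], [98, 88, 9, 32, 118]), ([444.1, 108.3], [439, 105, 12, 7, 47]), ([392.1, 127.8], [387, 125, 12, 7, 43]), ([214.3, 147.9], [199, 137, 29, 17, 188]), ([435.3, 139.8], [432, 138, 6, 5, 12]), ([495.9, 227.4], [413, 144, 147, 203, 10458]), ([310.9, 151.1], [303, 146, 17, 11, 136]), ([274.2, 194.9], [270, 192, 9, 7, 46]), ([524.6, 194.6], [520, 192, 9, 7, 31]), ([239.5, 210.4], [234, 203, 13, 15, 108]), ([263.7, 212.6], [255, 206, 17, 12, 64]), ([384.4, 241.0], [359, 222, 53, 40, 1051])]
```

View pics/scene_chuck.png

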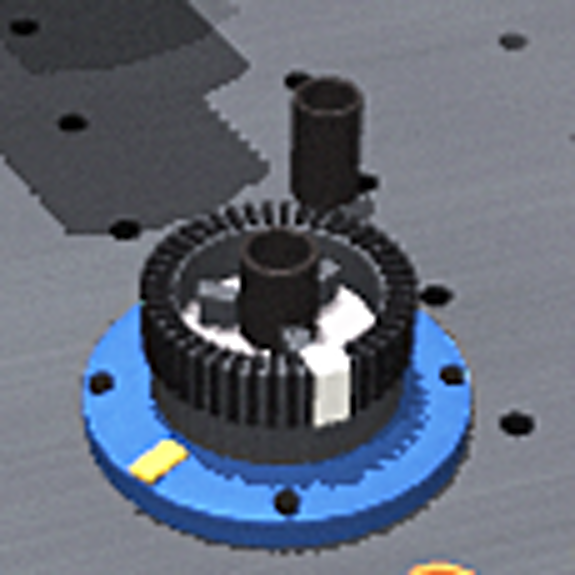

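View pics/side_chuck.png

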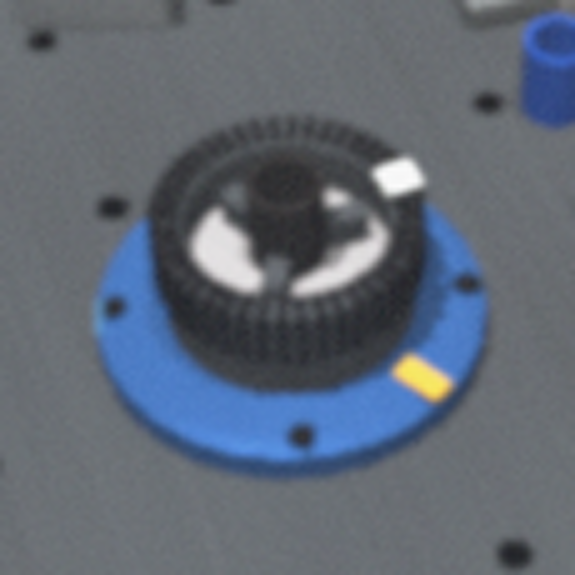

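Run:
```python
from h import *
a,b=load('scene0'),load('side0')
pt={'ptr':((256.8,222.0),(279.6,235.6)),'stripe':((290.0,203.3),(274.4,195.2)),'green':((128.1,233.3),(328.7,332)),'red':((382.5,170.5),(212.8,141.5)),
'tubetop':((225+279/5,130+248/5),(195+287/5,160+180/5)),'spare_top':((225+330/5,130+95/5),(178,203))}
for k,(u,v) in pt.items(): 
    x,e=tri([(a,u),(b,v)]); print(k,x.round(4),np.round(e,4))
# base top ellipse, far-side half arc of blue mask casts to z=.02
for n,s in(('scene',a),('side',b)):
    m=mask(s,(100,120,60),(125,255,255)); 
    c=(280,215) if n=='scene' else (253,220)
    m2=np.zeros_like(m);cv2.circle(m2,c,46,255,-1);m&=m2
    if n=='side': m[:,296:]=0;m[:188]=0
    cs,_=cv2.findContours(m,cv2.RETR_EXTERNAL,cv2.CHAIN_APPROX_NONE)
    h=cv2.convexHull(np.vstack([x for x in cs if cv2.contourArea(x)>150]))[:,0]
    P=np.array([plane(s,p,.02)[:2] for p in h.astype(float)])
    print(n,P.round(3).tolist())
```

```text
ptr [ 0.5429 -0.0417  0.0192] [0.0009 0.0009]
stripe [0.5604 0.0302 0.0704] [0.0011 0.0011]
green [ 0.5287 -0.3093  0.0559] [0.0005 0.0005]
red [0.4918 0.297  0.0464] [0. 0.]
tubetop [0.5063 0.0266 0.0942] [0.0007 0.0007]
spare_top [0.3529 0.1072 0.0566] [0.0036 0.0036]
scene [[0.437, -0.017], [0.482, 0.108], [0.508, 0.113], [0.522, 0.112], [0.536, 0.109], [0.565, 0.097], [0.58, 0.088], [0.59, 0.079], [0.604, 0.059], [0.608, 0.05], [0.612, 0.035], [0.614, 0.022], [0.614, 0.011], [0.61, -0.008], [0.608, -0.014], [0.6, -0.029], [0.594, -0.037], [0.584, -0.049], [0.571, -0.056], [0.56, -0.062], [0.545, -0.066], [0.534, -0.068], [0.527, -0.068], [0.514, -0.067], [0.474, -0.055], [0.464, -0.05], [0.452, -0.042], [0.435, -0.022]]
side [[0.576, -0.03], [0.569, -0.04], [0.561, -0.049], [0.546, -0.061], [0.537, -0.066], [0.525, -0.071], [0.505, -0.074], [0.498, -0.074], [0.489, -0.074], [0.477, -0.072], [0.457, -0.064], [0.448, -0.057], [0.435, -0.046], [0.428, -0.035], [0.423, -0.027], [0.416, -0.006], [0.415, 0.004], [0.414, 0.016], [0.414, 0.025], [0.425, 0.063], [0.43, 0.071], [0.438, 0.081], [0.445, 0.089], [0.452, 0.093], [0.457, 0.094], [0.583, 0.051], [0.585, 0.05], [0.591, 0.027], [0.59, 0.007], [0.586, -0.008]]
```

Run:
```python
from h import *
print(r.inverse_kinematics([.44,.024,.40],[180,0,0]),r.inverse_kinematics([.508,.024,.26],[180,0,0]),r.inverse_kinematics([.529,-.309,.30],[180,0,0]))
print(np.array(load('wrist0')['R']).round(2))
r.reach([.44,.024,.40],[180,0,0]); s=snap('wrist','w1'); print(r.sense()['clock'],r.sense()['tcp_pos'], r.sense()['contact_force'])
r.grab(10); print(r.sense()['clock'],r.sense()['opening'])
r.servo_line([.44,-.04,.40],speed=.1);s=snap('wrist','w2');print(r.sense()['clock'])
```

```text
[-1.30309739e+00 -1.95089439e+01  9.36982113e+01 -2.54444375e-14
  1.05810733e+02  8.86969026e+01] [-1.12846763e+00 -7.82125529e+00  9.80357215e+01 -2.54444375e-14
  8.97855338e+01  8.88715324e+01] [-3.34715296e+01  7.39601991e+00  7.87717620e+01 -2.54444375e-14
  9.38322181e+01  5.65284704e+01]
[[ 0.24 -0.97 -0.  ]
 [-0.94 -0.23  0.24]
 [-0.23 -0.06 -0.97]]
2.6 [0.44015014 0.02345126 0.39997169] [0.86493541 0.38198952 0.34137054]
3.9417 0.00023196476357464652
4.7833
```

View pics/w1.png

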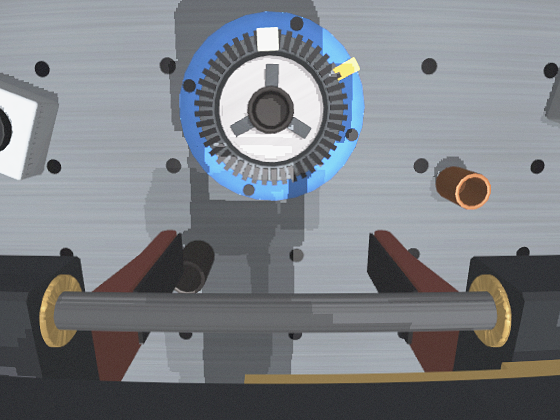

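View pics/w2.png

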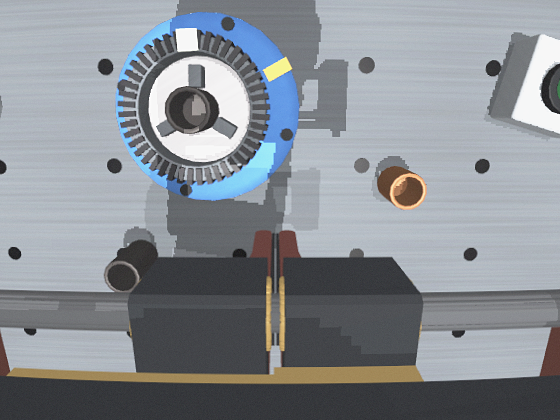

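The wrist view at w1 shows the stripe at (267,39), the pointer at (346,69) and the tube centre near (270,107). In w2 they are at (187,39), (277,69) and (191,110). I'll triangulate from these.

Run:
```python
from h import *
W=[load('w1'),load('w2')]; ob={'stripe':[], 'ptr':[], 'base':[],'ringin':[]}
for s in W:
    cx=272 if s is W[0] else 208
    st=[x for x in blobs(mask(s,(0,0,225),(179,30,255)),150) if x[0][1]<60 and abs(x[0][0]-cx)<50]; yl=blobs(mask(s,(20,110,120),(35,255,255)),40)
    print(st,yl)
    ob['stripe'].append((s,st[0][0])); ob['ptr'].append((s,max(yl,key=lambda q:q[1][4])[0]))
    m=mask(s,(98,90,60),(125,255,255)); m[205:]=0
    cs,_=cv2.findContours(m,cv2.RETR_EXTERNAL,cv2.CHAIN_APPROX_NONE)
    h=cv2.convexHull(np.vstack([c for c in cs if cv2.contourArea(c)>30]))[:,0].astype(float)
    P=np.array([plane(s,p,.02)[:2] for p in h])
    from scipy.optimize import least_squares
    f=least_squares(lambda q:np.hypot(*(P-q[:2]).T)-q[2],[.508,.024,.09],loss='soft_l1',f_scale=.001); print('base circle',f.x.round(4),np.abs(f.fun).mean().round(4))
for k in('stripe','ptr'): 
    x,e=tri(ob[k]);print(k,x.round(4),np.round(e,4),[plane(s,u,.076 if k=='stripe' else .023).round(4).tolist() for s,u in ob[k]])
x,e=tri([(W[0],(270,109)),(W[1],(191.5,110))]);print('tube',x,e,[plane(s,u,.096).round(4) for s,u in((W[0],(270,109)),(W[1],(191.5,110)))])
```

```text
[([267.2, 38.6], [257, 27, 22, 24, 480])] [([343.8, 70.1], [333, 64, 21, 17, 199]), ([54.9, 296.6], [40, 275, 39, 54, 503]), ([492.1, 291.5], [470, 275, 41, 42, 438]), ([495.3, 334.7], [475, 319, 36, 28, 300]), ([56.8, 337.1], [42, 326, 34, 21, 234]), ([418.2, 374.7], [245, 360, 315, 23, 2044])]
base circle [0.5055 0.0279 0.0886] 0.0002
[([186.5, 39.2], [176, 28, 22, 24, 471])] [([281.8, 322.8], [279, 299, 6, 52, 131]), ([267.8, 331.7], [266, 316, 5, 31, 99]), ([246.4, 375.3], [7, 366, 415, 17, 3047])]
base circle [0.5055 0.0271 0.0886] 0.0001
stripe [0.5598 0.0303 0.0761] [0. 0.] [[0.5598, 0.0303, 0.076], [0.5598, 0.0303, 0.076]]
ptr [ 0.4108 -0.0285  0.2672] [0.0002 0.0002] [[0.2073, -0.1427, 0.023], [0.2091, -0.0056, 0.023]]
tube [0.50571507 0.02831278 0.07811584] [np.float64(0.00031422462443239017), np.float64(0.0003142246244324065)] [array([0.5059, 0.0281, 0.096 ]), array([0.5053, 0.0243, 0.096 ])]
```

Run:
```python
from h import *
W=[load('w1'),load('w2')]; ob=[]
for s in W:
    b=[x for x in blobs(mask(s,(20,60,120),(36,255,255)),40) if x[0][1]<100];print(b);ob.append((s,b[0][0]))
x,e=tri(ob);print(x,e); c=np.array([.5055,.0275]);d=x[:2]-c
st=np.array([.5598,.0303])-c
aw=np.degrees(np.arctan2(d[1],d[0]));as_=np.degrees(np.arctan2(st[1],st[0]));print(np.hypot(*d),aw,as_,np.radians(as_-aw))
a,b=load('scene0'),load('side0')
print(plane(a,(128.1,233.3),.062),plane(b,(328.7,332),.062))
```

```text
[([344.2, 69.7], [333, 61, 22, 20, 232])]
[([277.3, 68.8], [263, 57, 29, 24, 362])]
[ 0.54300304 -0.04095544  0.01799101] [np.float64(0.00023782015062788535), np.float64(0.00023782015062793078)]
0.07805526921993287 -61.28404737683909 2.9518640303202095 1.1211281520743137
[ 0.53576254 -0.30930781  0.062     ] [ 0.52669825 -0.31133689  0.062     ]
```

Every check fits. The stripe stands at z 0.0761 and r 54.4 mm, the pointer at r 78.1 mm, and the base circle at r 89 mm. The axis is at (0.5055, 0.0275) and the ring starts at 1.12 rad, so it needs about 11.44 rad of roll. I'll lower the shut fingertip and roll the first part.

```bash
cat >> h.py <<'E'
C=np.array([.5055,.0275]); RR=.0552
def P(th,z): t=np.radians(th); return [C[0]+RR*np.cos(t),C[1]+RR*np.sin(t),z]
def roll(a,b,z,step=15,speed=.07):
    n=max(1,int(np.ceil(abs(b-a)/step)));F=[]
    for t in np.linspace(a,b,n+1)[1:]:
        r.servo_line(P(t,z),speed=speed); F.append(r.sense()['contact_force'].round(1).tolist())
    return F
E
python3 - <<'E'
from h import *
r.servo_line(P(-90,.30),speed=.2)
f0=r.sense()['contact_force']
r.servo_line(P(-90,.262),speed=.1)
print(f0,r.sense()['contact_force'],r.sense()['tcp_pos'])
for z in(.259,.2575,.256):
    r.servo_line(P(-90,z),speed=.03); r.wait(.1); q=r.sense();print(z,q['tcp_pos'],q['contact_force'])
print(roll(-90,-30,.256)); q=r.sense();print(q['tcp_pos'],q['clock'])
snap('wrist','w3');snap('side','s3')
E
```

```text
[-0.80591656 -0.30754301  0.43243109] [-0.04926297  0.73835405 -0.1414839 ] [ 0.50540147 -0.02775937  0.2623305 ]
0.259 [ 0.50559977 -0.02771306  0.25938543] [ 0.23139656 -0.20135883  0.80075764]
0.2575 [ 0.50566213 -0.02775133  0.25806256] [ 0.61417794 -0.57318449  2.5985805 ]
0.256 [ 0.50566482 -0.02782561  0.25673527] [ 0.35785178 -0.51876376  4.90545878]
[[1.5, 0.8, 6.4], [0.7, -0.2, 4.3], [1.4, 0.1, 6.1], [1.3, 0.5, 5.8]]
[5.53668101e-01 3.30861936e-04 2.56758217e-01] 8.55
```

View pics/w3.png

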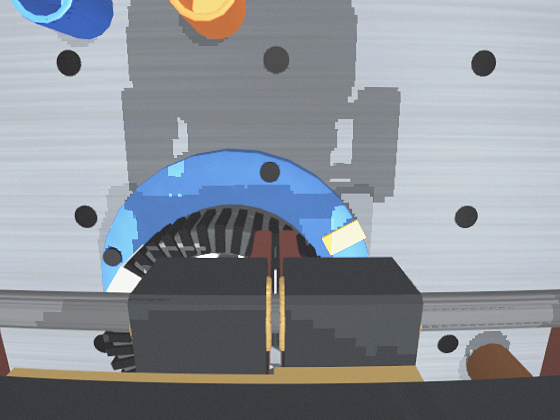

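View pics/s3.png

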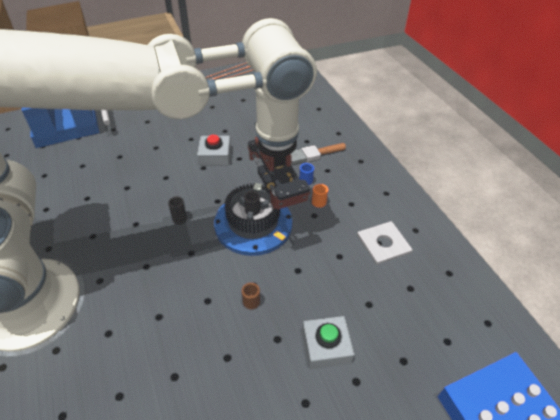

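Run:
```python
from h import *
s=load('w3'); p=plane(s,(125,278),.075)[:2]-C; print(np.hypot(*p),np.degrees(np.arctan2(p[1],p[0])))
r.servo_line(P(-30,.2553),speed=.03)
F=roll(-30,150,.2553); print(F[::3],r.sense()['clock'])
snap('wrist','w4');snap('side','s4');snap('scene','c4')
```

```text
0.05805179236558281 53.66448221813224
[[0.1, 1.6, 6.2], [-1.5, 0.9, 6.4], [-0.6, 0.3, 6.9], [-1.5, -0.3, 6.6]] 13.2
```

View pics/w4.png

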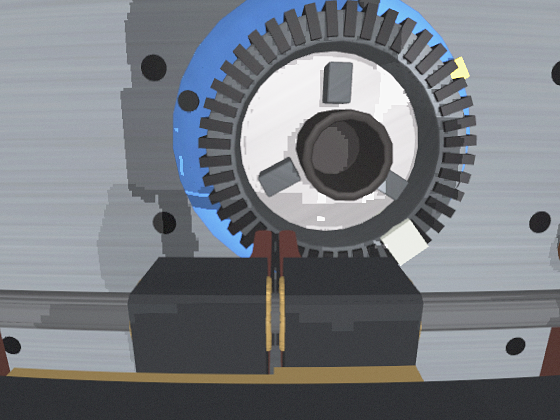

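View pics/s4.png

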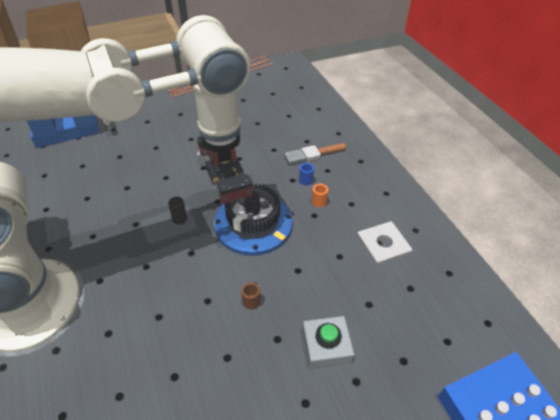

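View pics/c4.png

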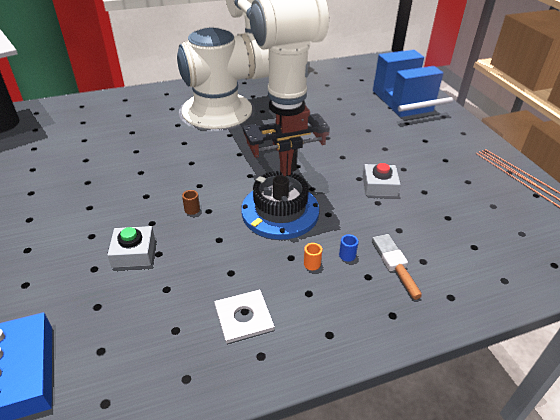

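Run:
```python
from h import *
s=load('w4'); p=plane(s,(405,243),.075)[:2]-C; print(np.hypot(*p),np.degrees(np.arctan2(p[1],p[0]))%360)
F=roll(150,360+60,.2553); print(F[::4],r.sense()['clock'])
snap('wrist','w5')
```

```text
0.054213243423698654 217.2135295587155
[[-0.5, -0.7, 6.3], [1.1, 0.2, 6.4], [0.9, 0.3, 6.2], [0.6, 1.3, 6.2], [-1.1, 0.5, 6.2]] 19.8
```

View pics/w5.png

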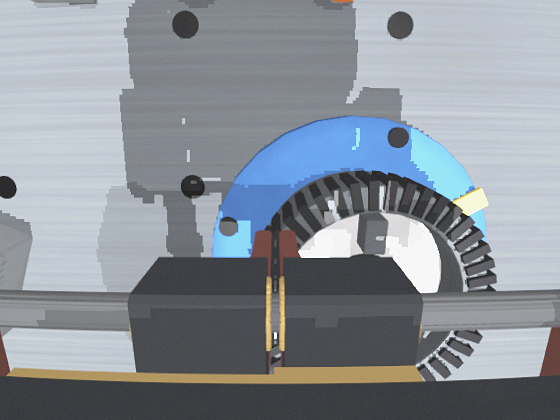

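Ring slip against the fingertip is about 10%: 163.6° of ring for 180° of finger. The stripe should now be near 102°, which is hidden behind the fingers in w5. I'll roll another 160° of finger and measure where it is visible.

Run:
```python
from h import *
F=roll(420,580,.2553); print(F[::4],r.sense()['clock'])
snap('wrist','w6');snap('side','s6')
```

```text
[[-0.9, -0.2, 7.0], [-0.5, -0.3, 8.1], [1.1, -0.5, 6.1]] 23.7
```

View pics/w6.png

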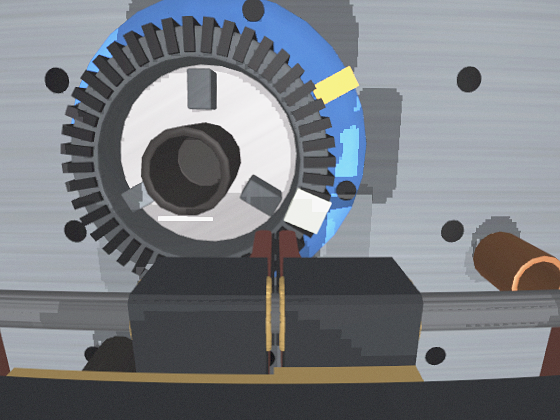

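Run:
```python
from h import *
s=load('w6'); p=plane(s,(308,211),.075)[:2]-C; a=np.degrees(np.arctan2(p[1],p[0]))%360; rem=298.7-a; print(np.hypot(*p),a,rem)
assert 20<rem<80
b=580+rem/.91
F=roll(580,b,.2553,step=10); r.wait(.1); print(b,F[-1])
r.servo_line(P(b,.30),speed=.1); q=r.sense();print(q['contact_force'])
# camera view of the whole ring
r.servo_line([C[0]-.065,C[1],.38],speed=.2); r.wait(.2)
snap('wrist','w7');snap('side','s7');snap('scene','c7');print(r.sense()['clock'])
```

```text
0.054301231663642334 246.7270305008143 51.972969499185695
637.1131532958085 [1.0, -0.1, 6.7]
[0.01211127 0.51832936 0.32070565]
27.3
```

View pics/w7.png

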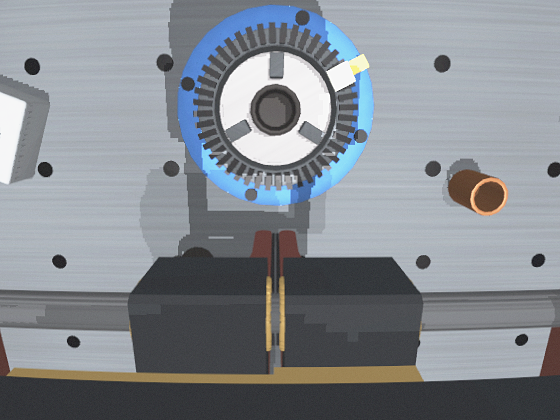

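View pics/c7.png

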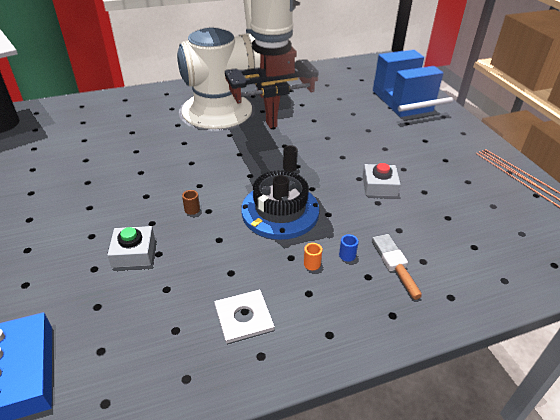

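The stripe (342,77) now lies alongside the pointer (360,64), and the tube is centred at (275,109). I'll check the angle numerically, then look at the green button from above.

Run:
```python
from h import *
s=load('w7'); 
for n,uv,z in(('stripe',(342,77),.076),('ptr',(360,64.5),.023)):
    p=plane(s,uv,z)[:2]-C; print(n,np.hypot(*p),np.degrees(np.arctan2(p[1],p[0])))
r.servo_line([.47,-.28,.38],speed=.3); r.wait(.1); snap('wrist','w8')
r.servo_line([.44,-.33,.38],speed=.3); r.wait(.1); snap('wrist','w9'); print(r.sense()['clock'])
for n in('w8','w9'): print([b for b in blobs(mask(load(n),(45,100,50),(85,255,255)),40)])
```

```text
stripe 0.05443646409908475 -64.22664652004474
ptr 0.08328753746353465 -62.22326772389366
29.125
[([306.6, 114.0], [292, 99, 41, 39, 447])]
[([248.9, 79.3], [229, 59, 41, 41, 1299])]
```

View pics/w8.png

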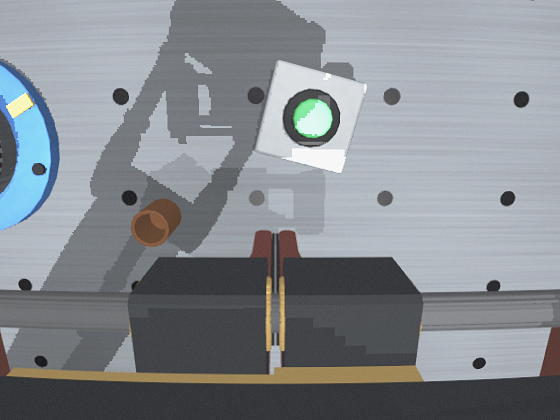

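The stripe is at −64.2° and the pointer at about −61.3° to −62.2°, so it is within 3° against the 17° allowed. The green button is at (312.5,118.5) in w8 and (249.5,79.5) in w9.

Run:
```python
from h import *
o=[(load('w8'),(312.5,118.5)),(load('w9'),(249,79.5))]
x,e=tri(o);print(x,e,[plane(s,u,.062) for s,u in o])
g=np.mean([plane(s,u,.062) for s,u in o],axis=0)[:2]
assert abs(x[2]-.062)<.008 and np.hypot(*(x[:2]-g))<.008
r.servo_line([*g,.30],speed=.2); r.servo_line([*g,.2475],speed=.1)
print(r.sense()['contact_force'],r.sense()['clock'])
for z in(.244,.241,.239,.237,.235):
    r.servo_line([*g,z],speed=.03); r.wait(.1); q=r.sense(); print(z,q['tcp_pos'][2],q['contact_force'].round(1))
    if q['contact_force'][2]>12: break
snap('scene','c10'); r.wait(.1)
r.servo_line([*g,.30],speed=.1); r.wait(.2)
r.servo_line([*(g-[.065,0]),.36],speed=.2); r.wait(.2)
for n in('wrist','scene','side'): snap(n,n+'11')
print(r.sense()['clock'])
```

```text
[ 0.5289562  -0.30772644  0.06000976] [np.float64(7.635032077262285e-05), np.float64(7.635032077254505e-05)] [array([ 0.52892826, -0.3074891 ,  0.062     ]), array([ 0.52886074, -0.30790199,  0.062     ])]
[-0.19082154  0.27688714 -0.49895494] 30.5583
0.244 0.2444361656888548 [ 0.2 -0.3  0.2]
0.241 0.24154382731965793 [ 0.7 -0.7  2.7]
0.239 0.2394297648912153 [ 1.7 -0.8  3.8]
0.237 0.23831231549569418 [-0.3  0.4  8.2]
0.235 0.23811279023536772 [-3.7  1.6 16.4]
34.4167
```

View pics/c10.png

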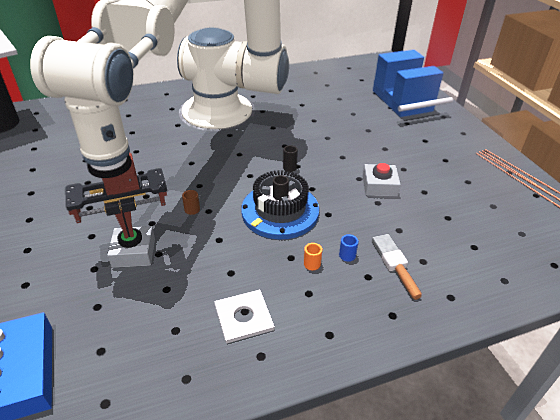

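View pics/scene11.png

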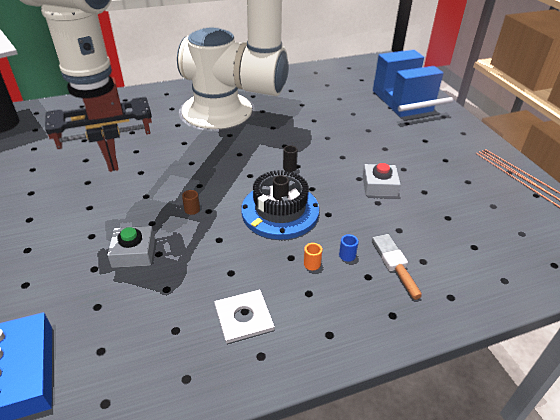

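View pics/side11.png

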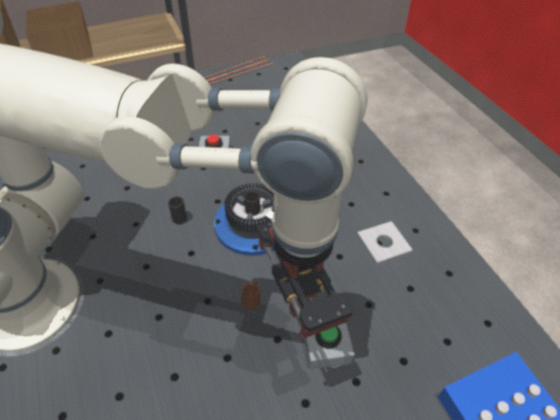

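While pressed, the button hit a hard stop: the TCP held at 0.238, which is 6 mm below contact, and the force rose to 16 N. Afterwards the button is out again at scene (128,234), the stripe is still beside the pointer, the tube is in place, and nothing is touched.

Run:
```python
from h import *
print(blobs(mask(load('scene11'),(50,120,60),(80,255,255)),40), r.sense()['contact_force'])
r.hand_in()
```

```text
[([128.2, 233.9], [120, 227, 17, 14, 182])] [-0.35516716  0.27229833 -0.35727783]
the job is handed in; nothing more can be done
```

The ring is at the pointer for the second time, the green button has been pressed and released, and the job is handed in; no verdict was reported.

- **Ring:** With the shut fingertip I rolled the ring about 655° anticlockwise, from about 1.12 rad to about 12.5 rad. The fingertip slipped roughly 9–10% against the ring, so I measured the stripe along the way and corrected for it. After lifting off, the stripe was at −64.2° and the pointer at −61.3° to −62.2°, a gap of at most 3° against the 17° allowed.
- **Green button:** I pressed it 6 mm to its hard stop, with the force rising to 16 N. The last scene image shows it back at its starting pixel position.
- **Left alone:** The red button was not touched, and the last scene image shows the tube and the loose things where they were. At the end the contact force was within noise. The clock was about 34 s.
- **Disagreements:**
  - The scene and side cameras together gave heights 2–6 mm too low for the chuck, its pointer and the green button, so I used the wrist-camera fixes.
  - The wrist cameras put the pointer at 18 mm rather than 23 mm high. In the last view it came out at 83 mm from the axis instead of 78 mm because the stripe partly hid it.
  - With the fingertip commanded 2 mm down, the arm gave a little and the force was 5–7 N, less than the roughly 9 N expected.

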